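Lift the hole-saw tray out of the dust locker and hold it level

TASK

Swing the dust locker's clear door wide open by its handle (about a right angle or more), then take the tray of hole saws by its bridge handle, lift it until its underside is above the tops of the locker's walls, and keep it there, level and still, with the four saws standing in their wells. Finish while holding the tray in the air: do not put it down or let go. Leave the door open and the other things on the bench where they are.

Things in the scene. Friction and masses are not known exactly. Their poses are not given: they have to be found in the camera images.
- locker: (sizes of all things in mm) fixed plywood dust locker, 220 wide (its y) x 160 deep (its x), floor, back and side walls 12 thick, wall tops 140 above the bench; origin: centre of its footprint at bench height; its -x side is the front, closed by the door; z up. It has no roof of its own: the door carries the roof
- locker_door (a joint): angle (rad) of the locker's clear door: 0 shut, grows as it swings out, stop at 1.85; starts 0 to 0.15. One piece: a front panel (220 wide, 6 thick) and a flat roof panel (166 deep, top 148 above the bench) swing together about the upright hinge at a front corner, so that front and top are laid open. Light friction (under 0.1 N m); stays where left
- door_handle (a point): grip point of the door's handle: upright round steel bar, 11 thick, from 50 to 148 above the bench, 43 out from the middle of the front panel, 195 from the hinge line, near the free edge; the point is on the bar's axis, 128 above the bench. Its frame turns with the door: -x out of the panel, y from hinge to free edge, z up
- door_hinge (a point): point on the door's upright hinge line, at the same height as door_handle; the door opens counter-clockwise seen from above
- tray: loose tool tray on the locker's floor (underside 12 above the bench): black slab 120 (its x) x 170 (its y) x 16 high with four round wells (47 wide, 6 deep, centres 30 off the middle in x, 40 in y), a hole saw in each, and a wooden bridge handle over the middle. About 10 mm of room all round. Origin: centre of the underside; z up; about 0.3 kg without saws
- tray_grip (a point): middle of the tray's bridge handle: a square wooden bar 16 x 16 mm running along the tray's y for 170, its axis 110 above the tray's underside, on 12 mm posts under its two ends (144 free between them); grip it across the tray's x
- saw44: hole saw: dark steel cup, 44 across, 46 high, about 140 g, standing loose in one of the tray's wells, any of the four; origin: centre of its underside, 10 above the tray's underside; z up
- saw38: hole saw: dark steel cup, 38 across, 46 high, about 110 g, standing loose in one of the tray's wells, any of the four; origin: centre of its underside, 10 above the tray's underside; z up
- saw32: hole saw: dark steel cup, 32 across, 44 high, about 80 g, standing loose in one of the tray's wells, any of the four; origin: centre of its underside, 10 above the tray's underside; z up
- saw25: hole saw: dark steel cup, 25 across, 42 high, about 50 g, standing loose in one of the tray's wells, any of the four; origin: centre of its underside, 10 above the tray's underside; z up
- plug: bystander: round wooden plug, 46 across, 18 high, lying behind the locker; origin: centre of the underside
- tape: bystander: roll of paper tape, 70 across, 24 high, lying beside the locker; origin: centre of the underside
- offcut: bystander: wood offcut 120 x 50 x 18 high, lying beside the locker on its hinge side; origin: centre of the underside
- glue: bystander: white glue bottle, 60 across, 170 high, standing on the right of the bench; origin: centre of the underside
- screwdriver: bystander: screwdriver lying on the right of the bench, about 200 long; origin: its underside
- brush: bystander: bench brush lying on the left of the bench, about 200 long; origin: its underside

How it is judged:
By the outcome, as a careful person would: the job done as asked, in the order asked, and still so for the second after the job is handed in, while the arm keeps its last pose, push and grip.
It also fails if it takes over 58 s, if anything falls off the work surface, if the arm or the gripper's body presses on something with over 40 N, if the wrist force passes 120 N, or if a joint passes its speed limit or range.

ROBOT

A 6-joint arm with a two-finger parallel gripper is mounted at the origin on the work surface. World frame = base frame: x ahead of the robot, y to its left, z up, the work surface at z = 0. Lengths are in m, angles in degrees, forces in N, time in s.
With the tool pointing down it reaches from about 0.35 to 0.875 m from the base axis. Payload 4.2 kg.
Tool frame: the origin (TCP) lies on the front face of the gripper's body, between the roots of the fingers; the fingertips stand finger_overhang ahead of it and the grasp point (between the pads) lies 51 mm ahead of it (finger_overhang is the distance from the TCP to the fingertips, in m); z points along the fingers, y is the line along which they close (so a half turn about z gives the same grasp; the last joint's range is limited). The gripper opens to 87 mm and grips with 3 to 60 N. Pads are 19 mm wide; open, the fingers measure 117 mm over their backs; the gripper's body (75 mm by 190 mm) begins 51 mm behind the grasp point.
Start: joints at [81.28, 22.042, 0.453, 0, -68.411, -14.817], TCP at [0.25, 0.573, 0.292] pointing down, gripper open.
Joint ranges: [-179.83, 179.83], [-69.29, 118.12], [-61.27, 80.66], [-181.25, 117.63], [-171.15, -9.14], [-177.46, 177.46]. Speed limits (degrees/s): [159.86, 159.86, 180, 180, 180, 180].

INTERFACE

Orientations are given as a 3x3 rotation matrix whose columns are the frame's x, y, z axes.
In Python, from station import sense, capture, camera_model, finish_job, finger_overhang gives the robot as it stands. The module is installed in compiled form; this text tells all that it offers.
- The arm moves only by the tool jog_arm, never from a script. Its argument "rows" is a list that holds one entry, the list of rows, each a list of 4 numbers: the shift along the tool's x, y, z in m, then the turn about the tool's z in rad. A call has 1 to 20 rows; each row shifts and turns the commanded pose from where the row before left it, along the tool's axes as they then stand; what a row does not reach is not made up. A row lasts 1/8 s, in which the tool goes at most 62.5 mm and 10.7 degrees, less where a joint would pass 70% of its speed; a pose out of reach is approached as far as the arm can. A call is refused whole if a number of a shift passes 0.0625 or a number of a turn 0.188, either way. A call with a gripper value outside its range is refused whole. "claw" is the opening, from 0 (shut) to 1 (fully open), set as the call begins (left out, the last holds). The fingers move at their own pace and stop on an object; the grip force is fixed at half the most. Time passes only in rows, so rows that do not move let the fingers close. It gives the time, the measured TCP pose, the force, the opening and the grip force at its end, in the units of the state.
- sense(): the state, without advancing time (a new reading comes with each control period).
- capture(name): name is "scene" or "top" or "wrist"; returns the picture (400x640x3 uint8, red, green, blue); there is no depth.
- camera_model(name): a dict with "fovy" (degrees; the focal length in pixels is half the picture's height over the tangent of half this angle, whatever the lens; pixels are square), "cx", "cy" (the principal point, pixels), "k1" (the pictures are not rectified: a ray, as slopes to the right and down, at radius r is drawn at 1 + k1 r^2 times it, then the intrinsics apply), "eye" and "rotation" of the camera in the world. Camera axes: x right, y down, z forward; pixel columns grow to the right and rows downward; lengths in m; the calibration is good to about 2 mm. A picture is of the moment at which its call begins: read the wrist's pose just before it. camera_model takes no time and is no camera call; for the wrist camera it gives the pose at the moment of the call.
- finish_job(): hands the job in; it is judged then, once.
The state is a dict: "time_s": time; "joints": joint angles; "joint_velocities": joint speeds; "effort": joint torques, N m; "tcp_pos": TCP position; "ee_rot": TCP orientation; "wrist_force": force on the tool from outside, world axes, zero at the start; "moment": the same for the moment, N m; "gripper_width": opening from 0.0 (shut) to 1.0 (fully open); "gripper_force": force on a finger pad.
Only numpy, scipy, OpenCV 4.12 (cv2) and the standard library are available. Lean on these libraries where they do the work, as an engineer would, in place of code of your own. Each camera call takes 0.05 s, during which the arm holds its last target. There are 200 camera calls.

## Working session

There is one attempt and no reset: what is moved stays moved. The work goes in short steps, Python scripts to look and compute and a tool call to move; the robot and the scene stay as the last step left them, time stands still between calls to the robot, and variables do not carry over. Pictures are saved under pics/ and viewed, at most 10 in all, crops included, and the job is handed in when it is done.

Besides the shell and the picture viewer there is one more tool, called after ">>>" as name(argument=value, ...) on one line, values as JSON. jog_arm: Moves the arm, as the interface text tells. Its arguments: {"type":"object","properties":{"rows":{"type":"array"},"claw":{"type":"number"}},"required":["rows"]}

```bash
mkdir -p pics; cat > h.py <<'E'
import numpy as np, cv2
from station import sense, capture, camera_model, finish_job, finger_overhang
def snap(n,f):
    m=camera_model(n); im=capture(n); cv2.imwrite('pics/'+f,im[:,:,::-1]); return m,im
def K(m):
    f=200/np.tan(np.radians(m['fovy'])/2); return np.array([[f,0,m['cx']],[0,f,m['cy']],[0,0,1]]),np.array([m['k1'],0,0,0,0.])
def proj(m,P):
    k,d=K(m); R=np.array(m['rotation']); P=np.atleast_2d(np.array(P,float))
    return cv2.projectPoints(((P-m['eye'])@R).reshape(-1,1,3),np.zeros(3),np.zeros(3),k,d)[0][:,0]
def ray(m,uv):
    k,d=K(m); p=cv2.undistortPoints(np.array(uv,float).reshape(-1,1,2),k,d)[:,0]
    return np.c_[p,np.ones(len(p))]@np.array(m['rotation']).T
def atz(m,uv,z):
    r=ray(m,uv); e=np.array(m['eye']); z=np.broadcast_to(z,len(r)); return e+r*((z-e[2])/r[:,2])[:,None]
E
python3 - <<'E'
from h import *
for n in ('scene','top'):
    m,im=snap(n,n+'0.png'); print(n,m)
print(sense(),finger_overhang if not callable(finger_overhang) else finger_overhang())
E
```

```text
scene {'fovy': 54.37890201021153, 'cx': 316.3942098029251, 'cy': 202.24776966406745, 'k1': -0.05541200467424859, 'eye': array([0.73665751, 0.6155825 , 0.95527709]), 'rotation': array([[-0.97780612,  0.15904079, -0.13638628],
       [ 0.20898632,  0.78646897, -0.58119814],
       [ 0.01482936, -0.59680196, -0.80225152]])}
top {'fovy': 54.05811569962611, 'cx': 321.6600711603351, 'cy': 198.06309453044338, 'k1': -0.057259847358393096, 'eye': array([0.33719174, 0.00440185, 1.16312713]), 'rotation': array([[-1.04557020e-02, -9.76746395e-01,  2.14142845e-01],
       [-9.99943364e-01,  1.06386463e-02, -2.98167308e-04],
       [-1.98695615e-03, -2.14133834e-01, -9.76802310e-01]])}
{'time_s': 0.1, 'joints': array([ 8.12811220e+01,  2.20868199e+01,  3.87071967e-01, -2.58111269e-02,
       -6.84118984e+01, -1.48159736e+01]), 'joint_velocities': array([ 0.12304665, -0.14992071,  0.10504521,  0.04228717,  0.06325606,
       -0.0615586 ]), 'effort': array([-2.59735425e-04, -3.91690779e+01,  1.87934607e+01,  4.23189640e+00,
        1.34507369e-02, -7.11962321e-05]), 'tcp_pos': array([0.24938771, 0.57264318, 0.29125902]), 'ee_rot': array([[ 9.16751028e-01, -3.99458445e-01, -7.09423390e-04],
       [-3.99459064e-01, -9.16749141e-01, -1.86254481e-03],
       [ 9.36459704e-05,  1.99087547e-03, -9.99998014e-01]]), 'wrist_force': array([ 0.14730401,  0.54169572, -0.86020828]), 'moment': array([0.00488018, 0.00653697, 0.01745525]), 'gripper_force': 0.0, 'gripper_width': 0.9978338515168993} 0.0697
```

View pics/scene0.png

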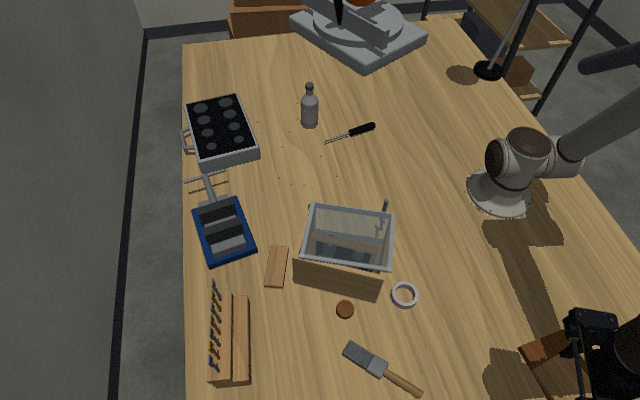

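View pics/top0.png

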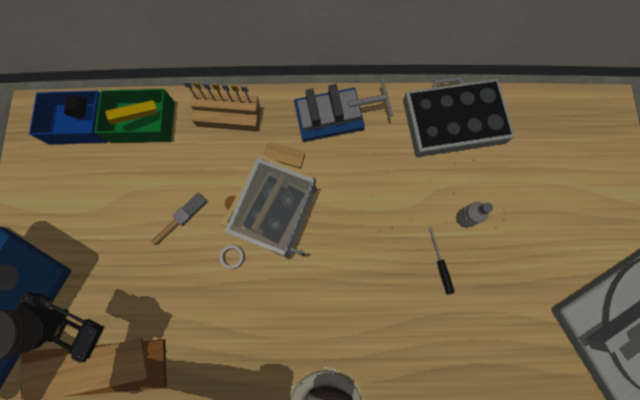

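The locker sits at about (270,207) in top, with its front facing right (−y). The handle is near (303,252) and the hinge near (315,182). Next I'll zoom in to get the corners.

```bash
python3 - <<'E'
import cv2,numpy as np
a=cv2.imread('pics/top0.png')[140:270,210:330]; b=cv2.imread('pics/scene0.png')[190:310,280:410]
a=cv2.resize(a,None,fx=4.5,fy=4.5,interpolation=cv2.INTER_CUBIC)[:, :400*2]
cv2.imwrite('pics/c_top.png',a)
cv2.imwrite('pics/c_scene.png',cv2.resize(b,None,fx=5,fy=5,interpolation=cv2.INTER_CUBIC))
print(a.shape)
E
```

```text
(585, 540, 3)
```

View pics/c_top.png

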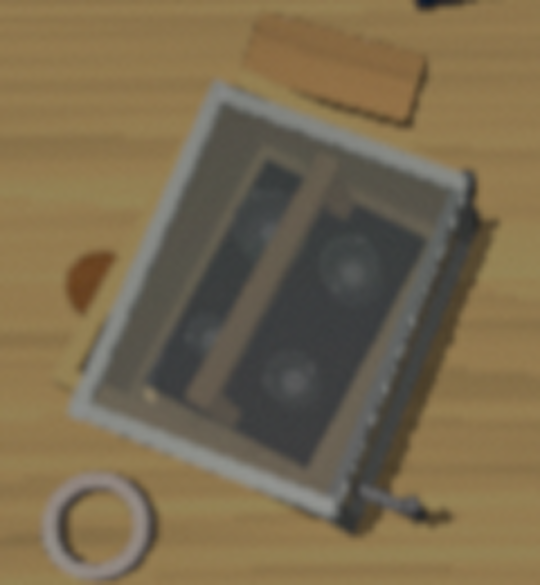

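View pics/c_scene.png

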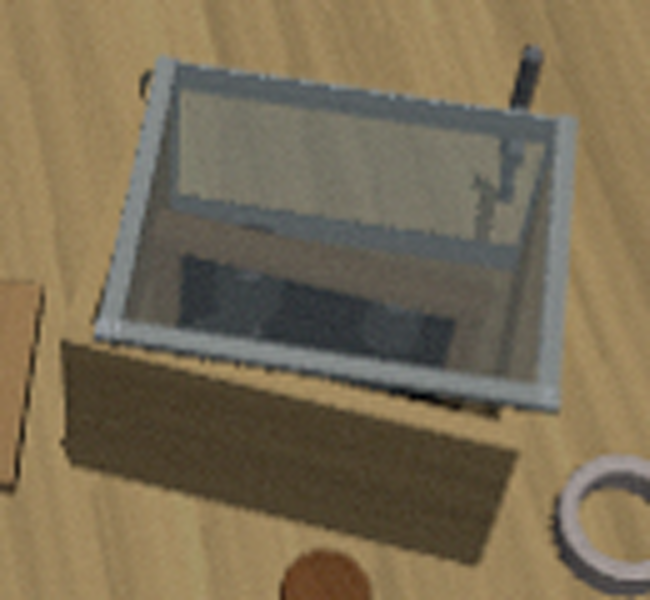

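The views show the door frame slightly ajar, the handle bar beyond the near-robot corner, and the back wall edges. I'll fit locker position, yaw and door angle to these corners.

```bash
cat >> h.py <<'E'
def rot(a): return np.array([[np.cos(a),-np.sin(a)],[np.sin(a),np.cos(a)]])
def door_pts(p,pts):  # pts rel. hinge in door frame; p=x,y,yaw,door
    pts=np.atleast_2d(np.array(pts,float)); xy=pts[:,:2]@rot(p[3]).T+[-.083,-.110]
    return np.c_[xy@rot(p[2]).T+p[:2],pts[:,2]]
def lock_pts(p,pts):
    pts=np.atleast_2d(np.array(pts,float)); return np.c_[pts[:,:2]@rot(p[2]).T+p[:2],pts[:,2]]
E
python3 - <<'E'
from h import *
from scipy.optimize import least_squares
mt,ms=camera_model('top'),camera_model('scene')
T=lambda u,v:(u/4.5+210-.4,v/4.5+140-.4)
S=lambda u,v:(u/5+280-.4,v/5+190-.4)
rc=[[.163,0,.148],[-.003,0,.148],[-.003,.22,.148],[.163,.22,.148]]
ht=[-.043,.195,.148]
obs=[(mt,'d',rc[0],T(218,85)),(mt,'d',rc[1],T(474,177)),(mt,'d',rc[3],T(75,410)),(mt,'d',rc[2],T(345,520)),
(ms,'d',rc[0],S(97,332)),(ms,'d',rc[1],S(160,60)),(ms,'d',rc[2],S(578,117)),(ms,'d',rc[3],S(558,405)),
(ms,'d',ht,S(533,50)),
(ms,'l',[.08,-.11,.14],S(62,342)),(ms,'l',[.08,.11,.14],S(517,452)),(ms,'l',[.08,-.11,0],S(70,465)),(ms,'l',[.08,.11,0],S(478,565)),]
def f(p): return np.concatenate([proj(m,(door_pts if k=='d' else lock_pts)(p,q))[0]-o for m,k,q,o in obs])
r=least_squares(f,[.45,.1,1.2,.1],loss='soft_l1')
print(r.x,np.degrees(r.x[2:])); print(f(r.x).reshape(-1,2).round(1))
print(atz(mt,[o[3] for o in obs[:4]],.148).round(3))
print('h',door_pts(r.x,[-.043,.195,.128]), door_pts(r.x,[0,0,.128]))
# tray bar ends from top crop: top face of bar z~.130
b=atz(mt,[T(328,155),T(203,400),T(308,155),T(345,157)],.130);print('bar',b.round(3))
q=(b[:,:2]-r.x[:2])@rot(r.x[2]);print(q.round(3))
np.save('p.npy',r.x)
E
```

```text
[0.55483289 0.14905826 1.09785653 0.09811886] [62.90254556  5.62179651]
[[-0.3 -1. ]
 [-0.3 -0.5]
 [-1.2  2. ]
 [-2.4  0.5]
 [-1.   0.4]
 [-1.3 -1. ]
 [ 0.1 -0.4]
 [ 0.8  0.1]
 [ 0.2 -0.7]
 [-0.5 -1.3]
 [ 0.5 -0.7]
 [-0.1 -0.5]
 [-0.1  0.3]]
[[0.672 0.176 0.148]
 [0.612 0.022 0.148]
 [0.475 0.254 0.148]
 [0.41  0.097 0.148]]
h [[0.41774726 0.05643933 0.128     ]] [[0.61495158 0.02506333 0.128     ]]
bar [[0.632 0.111 0.13 ]
 [0.483 0.183 0.13 ]
 [0.632 0.123 0.13 ]
 [0.631 0.1   0.13 ]]
[[ 0.001 -0.086]
 [-0.003  0.08 ]
 [ 0.012 -0.081]
 [-0.009 -0.09 ]]
```

>>> jog_arm(rows=[[[0.04,0.045,0,0],[0.04,0.045,0,0],[0.04,0.045,0,0],[0.04,0.045,0,0],[0.04,0.045,0,0],[0.04,0.045,0,0],[0.04,0.045,0,0],[0.04,0.045,0,0],[0.04,0.045,0,0],[0,0,0,0.171],[0,0,0,0.171],[0,0,0,0.171],[0,0,0,0.171],[0,0,0,0.171],[0,0,0,0.171],[0,0,0,0.171],[0,0,0,0.171],[0,0,0,0.171],[0,0,0,0]]])

```text
time_s: 2.48
tcp_pos: [0.4176, 0.0578, 0.292]
ee_rot: [[-0.368, -0.93, -0.001], [-0.93, 0.368, -0.0], [0.0, 0.001, -1.0]]
wrist_force: [1.2, 0.7, 0.3]
gripper_width: 1.003
gripper_force: 0.0
```

```bash
cat >> h.py <<'E'
def pose():
    s=sense(); R=np.array(s['ee_rot']); return s,np.array(s['tcp_pos']),R,np.degrees(np.arctan2(R[1,0],R[0,0]))
def step(target,xhead):
    s,t,R,y=pose(); d=R.T@(np.array(target)-t); turn=-((xhead-y+180)%360-180)
    print('t',round(s['time_s'],2),'tcp',t.round(4),'yaw',round(y,1),'tool shift',d.round(4),'turn rad',round(np.radians(turn),3),'F',np.round(s['wrist_force'],1),'w',round(s['gripper_width'],3),round(s['gripper_force'],1))
E
python3 - <<'E'
from h import *
p=np.load('p.npy'); h=door_pts(p,[-.043,.195,.128])[0]
step([h[0],h[1],.178],np.degrees(p[2]+p[3])+180)
m,im=snap('wrist','w1.png')
print(proj(m,door_pts(p,[[-.043,.195,.148],[-.043,.195,.05],[-.003,.22,.148],[.163,.22,.148]])))
E
```

```text
t 2.48 tcp [0.4176 0.0578 0.292 ] yaw -111.6 tool shift [ 0.0012 -0.0007  0.114 ] turn rad -0.002 F [1.2 0.7 0.3] w 1.003 0.0
[[320.49852355 203.35708351]
 [320.28236521 170.31959421]
 [353.89328905 253.43422822]
 [349.10068134 420.4448351 ]]
```

View pics/w1.png

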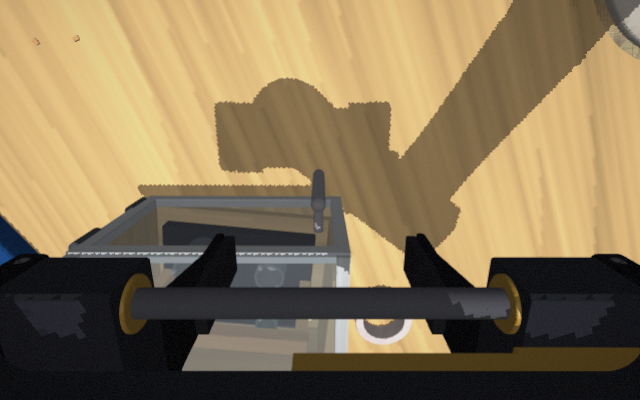

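```bash
python3 - <<'E'
import cv2
im=cv2.imread('pics/w1.png')[155:275,260:370]
cv2.imwrite('pics/w1c.png',cv2.resize(im,None,fx=5,fy=5,interpolation=cv2.INTER_CUBIC))
E
```

```text
(no output)
```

View pics/w1c.png

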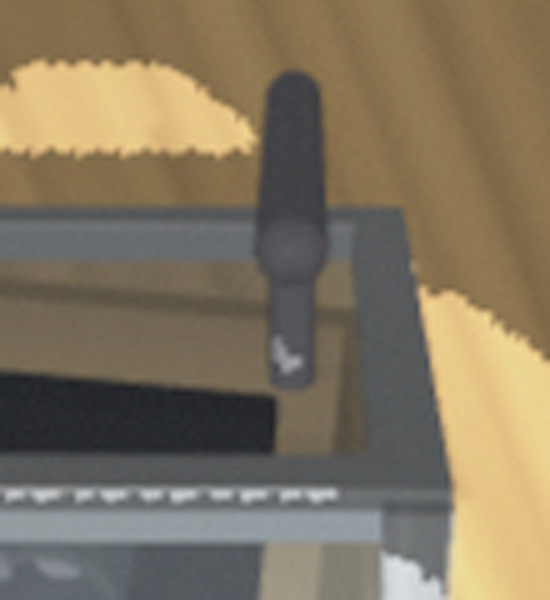

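The bar top is at (318,204), within 2 mm of the prediction. I'll descend with a small correction, then close.

>>> jog_arm(rows=[[[0,-0.0025,0.028,0],[0,0,0.028,0],[0,0,0.028,0],[0,0,0.02,0],[0,0,0.01,0],[0,0,0,0]]])

```text
time_s: 3.28
tcp_pos: [0.4201, 0.0569, 0.178]
ee_rot: [[-0.369, -0.929, -0.001], [-0.929, 0.369, -0.001], [0.001, 0.001, -1.0]]
wrist_force: [0.5, 0.4, 0.1]
gripper_width: 1.0
gripper_force: 0.0
```

>>> jog_arm(claw=0, rows=[[[0,0,0,0],[0,0,0,0],[0,0,0,0],[0,0,0,0],[0,0,0,0],[0,0,0,0],[0,0,0,0],[0,0,0,0]]])

```text
time_s: 4.28
tcp_pos: [0.4202, 0.057, 0.1782]
ee_rot: [[-0.37, -0.929, -0.0], [-0.929, 0.37, -0.0], [0.0, 0.0, -1.0]]
wrist_force: [0.3, -0.4, -0.9]
gripper_width: 0.17
gripper_force: 0.0
```

>>> jog_arm(rows=[[[0,0,0,0],[0,0,0,0],[0.0039,-0.0009,0,-0.02],[0.0078,-0.0019,0,-0.04],[0.0154,-0.0041,0,-0.08],[0.0154,-0.0041,0,-0.08],[0.0154,-0.0041,0,-0.08],[0.0078,-0.0019,0,-0.04],[0,0,0,0]]])

```text
time_s: 5.4
tcp_pos: [0.4203, -0.0113, 0.178]
ee_rot: [[-0.041, -0.999, -0.002], [-0.999, 0.041, -0.001], [0.001, 0.002, -1.0]]
wrist_force: [-3.9, -0.9, 2.5]
gripper_width: 0.117
gripper_force: 30.0
```

```bash
python3 - <<'E'
from h import *
p=np.load('p.npy'); p[3]+=.34
h=door_pts(p,[-.043,.195,.128])[0]
step([h[0],h[1],.178],np.degrees(p[2]+p[3])+180)
E
```

```text
t 5.4 tcp [ 0.4203 -0.0113  0.178 ] yaw -92.3 tool shift [-0.0001  0.0017  0.0001] turn rad -0.006 F [-3.9 -0.9  2.5] w 0.117 30.0
```

>>> jog_arm(rows=[[[0.0078,-0.0009,0,-0.04],[0.0154,-0.0041,0,-0.08],[0.0154,-0.0041,0,-0.08],[0.0154,-0.0041,0,-0.08],[0.0154,-0.0041,0,-0.08],[0.0154,-0.0041,0,-0.08],[0.0154,-0.0041,0,-0.08],[0.0154,-0.0041,0,-0.08],[0.0154,-0.0041,0,-0.08],[0.0154,-0.0041,0,-0.08],[0,0,0,0]]])

```text
time_s: 6.78
tcp_pos: [0.4998, -0.1361, 0.1781]
ee_rot: [[0.659, -0.752, 0.001], [-0.752, -0.659, -0.001], [0.001, -0.001, -1.0]]
wrist_force: [-1.1, -1.7, -0.1]
gripper_width: 0.119
gripper_force: 30.0
```

>>> jog_arm(rows=[[[0.0078,-0.0019,0,-0.04],[0.0154,-0.0041,0,-0.08],[0.0154,-0.0041,0,-0.08],[0.0154,-0.0041,0,-0.08],[0.0154,-0.0041,0,-0.08],[0.0154,-0.0041,0,-0.08],[0.0154,-0.0041,0,-0.08],[0.0078,-0.0019,0,-0.04],[0,0,0,0]]])

```text
time_s: 7.9
tcp_pos: [0.6028, -0.1732, 0.1782]
ee_rot: [[0.958, -0.287, 0.001], [-0.287, -0.958, -0.0], [0.002, 0.0, -1.0]]
wrist_force: [-0.0, -2.0, -0.1]
gripper_width: 0.116
gripper_force: 30.0
```

```bash
python3 - <<'E'
from h import *
p=np.load('p.npy'); p[3]+=.34+1.32
h=door_pts(p,[-.043,.195,.128])[0]
step([h[0],h[1],.178],np.degrees(p[2]+p[3])+180)
E
```

```text
t 7.9 tcp [ 0.6028 -0.1732  0.1782] yaw -16.7 tool shift [-0.0012  0.0014  0.0002] turn rad -0.005 F [-0.  -2.  -0.1] w 0.116 30.0
```

>>> jog_arm(claw=1, rows=[[[0,0,0,0],[0,0,0,0],[0,0,0,0],[0,0,0,0],[0,0,0,0],[0,0,0,0],[0,0,-0.015,0],[0,0,-0.03,0],[0,0,-0.03,0],[0,0,-0.03,0],[0,0,-0.015,0]]])

```text
time_s: 9.28
tcp_pos: [0.6027, -0.1736, 0.3014]
ee_rot: [[0.958, -0.286, 0.004], [-0.286, -0.958, -0.001], [0.004, -0.001, -1.0]]
wrist_force: [0.4, 0.2, -0.4]
gripper_width: 1.0
gripper_force: 0.0
```

>>> jog_arm(rows=[[[-0.023,-0.049,0,0],[-0.023,-0.049,0,0],[-0.023,-0.049,0,0],[-0.023,-0.049,0,0],[-0.023,-0.049,0,0],[-0.023,-0.05,0,0],[0,0,0,0.18],[0,0,0,0]]])

```text
time_s: 10.28
tcp_pos: [0.5539, 0.1493, 0.2981]
ee_rot: [[0.893, -0.45, -0.001], [-0.45, -0.893, -0.0], [-0.001, 0.001, -1.0]]
wrist_force: [-0.3, 0.3, -0.1]
gripper_width: 1.002
gripper_force: 0.0
```

```bash
python3 - <<'E'
from h import *
p=np.load('p.npy'); p[3]=1.758
step([p[0],p[1],.173],np.degrees(p[2])-90)
m,im=snap('wrist','w2.png'); mt,it=snap('top','t2.png')
print(proj(m,lock_pts(p,[[0,-.085,.130],[0,.085,.130],[0,0,.13]])).round(1))
o=np.vstack([cv2.resize(im,(600,375)),cv2.resize(it[130:280,200:440],None,fx=2.5,fy=2.5)[:225]]) if 0 else im
a=cv2.resize(it[130:280,200:360],(320,300),interpolation=cv2.INTER_CUBIC)
c=np.zeros((600,640,3),np.uint8); c[:300,:480]=cv2.resize(im,(480,300)); c[300:,:320]=a; cv2.imwrite('pics/mix2.png',c[:,:,::-1])
E
```

```text
t 10.28 tcp [0.5539 0.1493 0.2981] yaw -26.7 tool shift [ 0.001  -0.0003  0.1251] turn rad 0.006 F [-0.3  0.3 -0.1] w 1.002 0.0
[[319.8  80.2]
 [318.8 288.4]
 [319.2 194.2]]
```

View pics/mix2.png

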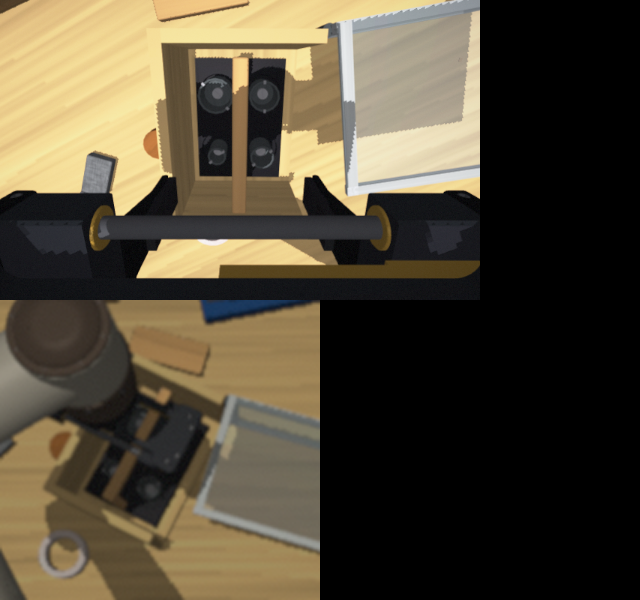

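The door is wide open and the bar is where predicted. The heavier saws (44, 38) are at the far/hinge end, so I'll grip about 7 mm that way, at the centre of mass.

>>> jog_arm(rows=[[[0.01,0,0.03,0],[0,0,0.03,0],[0,0,0.03,0],[0,0,0.02,0],[0,0,0.01,0],[0,0,0.005,0],[0,0,0,0]]])

```text
time_s: 11.25
tcp_pos: [0.5634, 0.144, 0.1736]
ee_rot: [[0.892, -0.453, 0.001], [-0.453, -0.892, 0.0], [0.0, -0.0, -1.0]]
wrist_force: [0.8, 0.3, 1.0]
gripper_width: 1.0
gripper_force: 0.0
```

>>> jog_arm(claw=0, rows=[[[0,0,0,0],[0,0,0,0],[0,0,0,0],[0,0,0,0],[0,0,0,0],[0,0,0,0],[0,0,0,0],[0,0,0,0],[0,0,0,0],[0,0,0,0],[0,0,0,0]]])

```text
time_s: 12.62
tcp_pos: [0.5634, 0.1445, 0.1733]
ee_rot: [[0.892, -0.453, 0.001], [-0.453, -0.892, 0.001], [0.0, -0.001, -1.0]]
wrist_force: [1.3, 2.5, -1.4]
gripper_width: 0.181
gripper_force: 30.0
```

>>> jog_arm(rows=[[[0,0,-0.002,0],[0,0,-0.003,0],[0,0,-0.004,0],[0,0,-0.004,0],[0,0,-0.002,0],[0,0,0,0],[0,0,0,0]]])

```text
time_s: 13.5
tcp_pos: [0.563, 0.1441, 0.1881]
ee_rot: [[0.892, -0.453, -0.0], [-0.453, -0.892, -0.0], [-0.0, 0.0, -1.0]]
wrist_force: [-0.8, -0.5, -7.0]
gripper_width: 0.179
gripper_force: 30.0
```

```bash
python3 - <<'E'
from h import *
s,t,R,y=pose(); print(s['wrist_force'],R.T@s['moment'],s['gripper_width'],s['gripper_force'],t)
E
```

```text
[-0.78104218 -0.48065252 -7.02533643] [ 0.03424814  0.0130468  -0.0489129 ] 0.17935862409268155 29.974706433713436 [0.56297538 0.14406722 0.18812514]
```

>>> jog_arm(rows=[[[0,0,-0.003,0],[0,0,-0.006,0],[0,0,-0.01,0],[0,0,-0.012,0],[0,0,-0.013,0],[0,0,-0.013,0],[0,0,-0.013,0],[0,0,-0.013,0],[0,0,-0.013,0],[0,0,-0.013,0],[0,0,-0.013,0],[0,0,-0.01,0],[0,0,-0.007,0],[0,0,-0.005,0],[0,0,-0.003,0],[0,0,-0.001,0],[0,0,0,0],[0,0,0,0],[0,0,0,0],[0,0,0,0]]])

```text
time_s: 16.0
tcp_pos: [0.5631, 0.1441, 0.3362]
ee_rot: [[0.892, -0.453, -0.0], [-0.453, -0.892, -0.0], [-0.0, 0.0, -1.0]]
wrist_force: [0.5, -0.2, -7.9]
gripper_width: 0.179
gripper_force: 30.0
```

```bash
python3 - <<'E'
from h import *
s,t,R,y=pose(); print(s['wrist_force'],R.T@s['moment'],s['gripper_width'],s['gripper_force'],t)
m,im=snap('wrist','w3.png'); ms,is_=snap('scene','s3.png')
c=np.vstack([cv2.resize(im,(480,300)),cv2.resize(is_[130:330,240:560],(480,300),interpolation=cv2.INTER_CUBIC)]); cv2.imwrite('pics/mix3.png',c[:,:,::-1])
E
```

```text
[ 0.49429827 -0.1526276  -7.85188585] [0.02061536 0.04831058 0.03408097] 0.1786004381273945 29.9747768137604 [0.56311128 0.14412715 0.33617882]
```

View pics/mix3.png

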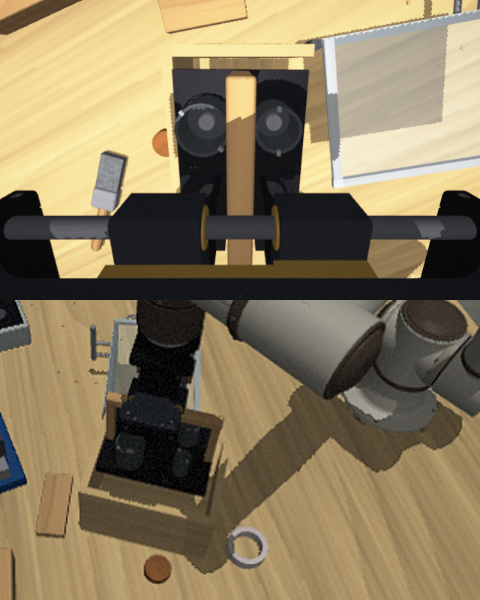

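The tray hangs level above the walls, with its underside at about 0.175 m and the saws in their wells. The door is open and the bystanders have not moved.

```bash
python3 -c "
from station import *
print(finish_job())"
```

```text
the job is handed in; nothing more can be done
None
```

I handed the job in at about 16 s of robot time: the door is open to about 100°, and the arm is holding the tray still with its underside about 35 mm above the wall tops. In the last pictures the tray looks level, the bench items look unmoved and the two large saws stand in their wells; the gripper partly hid the two small ones, and I did not measure the tilt.

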